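# Turn the donation carousel to the red-lidded jar

### The job

At the food-bank sorting table, push gently on the rim of the round wooden turntable, with the fingertips against its upright pegs, to turn it until the jar with the red lid stands at the front, in line with the yellow arrow tongue; then move clear. Nothing is to be lifted: do not touch the jars and tins, neither those riding on the turntable nor the things standing beside it.

Things in the scene. Friction and masses are not known exactly. Their poses are not given: they have to be found in the camera images.
- stand: Fixed steel foot of the turntable. Origin on the turning axis at table height, z up. Its own -x axis is the FRONT direction (roughly towards the robot, differs by run): along it a flat yellow tongue (50 mm wide, 6 mm thick, on the table, black V arrow) sticks out from under the disc to 210 mm from the axis.
- turntable: Wooden disc, 300 mm across, top 42 mm above the table, turns either way (over a full turn); origin on its axis 26 mm above the table, z up. On its rim 8 dark upright pegs, 16 mm across, 36 mm tall (tops at 78 mm), on a 138 mm radius every 45 degrees, the first along the disc's +x. A 1.5 to 2 N push on a peg turns it; it stops at once when the push ends. Starts at any angle.
- red_jar: The MARKED jar: glass jar with a RED lid (the only red lid here), 62 mm across, 72 mm high, loose on the turntable, centred about 76 mm (62 to 90 mm) from the axis; it rides round with the disc. Origin at the centre of its underside, z up.
- white_jar: Glass jar with a white lid, 62 mm across, 72 mm high, loose on the turntable, centred about 76 mm (62 to 90 mm) from the axis; it rides round with the disc. Origin at the centre of its underside, z up.
- steel_jar: Glass jar with a bare steel lid, 62 mm across, 72 mm high, loose on the turntable, centred about 76 mm (62 to 90 mm) from the axis; it rides round with the disc. Origin at the centre of its underside, z up.
- black_jar: Brown jar with a black lid, 62 mm across, 72 mm high, loose on the turntable, centred about 76 mm (62 to 90 mm) from the axis; it rides round with the disc. Origin at the centre of its underside, z up.
- green_tin: Green tin with a paper label and steel ends, 62 mm across, 72 mm high, loose on the turntable, centred about 76 mm (62 to 90 mm) from the axis; it rides round with the disc. Origin at the centre of its underside, z up.
- tall_tin: Tin with a blue label, 73 mm across, 95 mm high, loose on the table beside the turntable, about 250 mm from its axis. Bystander. Origin at the centre of its underside, z up.
- side_jar: Glass jar with a blue lid, 66 mm across, 85 mm high, loose on the table beside the turntable, about 250 mm from its axis. Bystander. Origin at the centre of its underside, z up.
- carton: Plain cardboard carton, 50 x 80 mm, 90 mm high, loose on the table beside the turntable, about 250 mm from its axis. Bystander. Origin at the centre of its underside, z up.
There are look-alikes about, which are no part of the job. Leave any pink or turquoise look-alike of the red_jar alone.

How it is judged (in metres and radians):
On the way:
1. the fingers push on the turntable (contact force between the fingers and turntable above 0.3 N), for 0.05 s.
At the end, for the whole second after the job is handed in: The red-lidded jar stands on the front side, its centre within 16 mm sideways of the line from the axis along the yellow tongue; the turntable is at rest; all five jars and tins stand upright on the disc, and the three things beside it upright within 15 mm of where they were (x of red_jar in the frame of stand below -0.05 m and y of red_jar in the frame of stand between -0.016 and 0.016 m and angular speed of turntable below 0.05 rad/s and horizontal distance between each of red_jar, white_jar, steel_jar, black_jar, green_tin and stand below 0.115 m and height (world z) of red_jar between 0.036 and 0.05 m and angle between each of red_jar, white_jar, steel_jar, black_jar, green_tin, tall_tin, side_jar, carton's own z axis and vertical below 0.1 rad and height (world z) of white_jar between 0.036 and 0.05 m and height (world z) of steel_jar between 0.036 and 0.05 m and height (world z) of black_jar between 0.036 and 0.05 m and height (world z) of green_tin between 0.036 and 0.05 m and distance of each of tall_tin, side_jar, carton from where it was at the start of the episode below 0.015 m); the robot touches nothing.
It fails at once if the robot touches a jar, a tin or the carton (over 1.5 N) (contact force between any of the fingers, the arm and red_jar above 1.5 N or contact force between any of the fingers, the arm and white_jar above 1.5 N or contact force between any of the fingers, the arm and steel_jar above 1.5 N or contact force between any of the fingers, the arm and black_jar above 1.5 N or contact force between any of the fingers, the arm and green_tin above 1.5 N or contact force between any of the fingers, the arm and tall_tin above 1.5 N or contact force between any of the fingers, the arm and side_jar above 1.5 N or contact force between any of the fingers, the arm and carton above 1.5 N).
It fails at once if a jar or tin on the turntable is lifted off it (height (world z) of any of red_jar, white_jar, steel_jar, black_jar, green_tin above 0.056 m).
It fails at once if a jar, tin or the carton is tipped (angle between any of red_jar, white_jar, steel_jar, black_jar, green_tin, tall_tin, side_jar, carton's own z axis and vertical above 0.35 rad).
It fails at once if something beside the turntable is pushed away (over 20 mm) (distance of any of tall_tin, side_jar, carton from where it was at the start of the episode above 0.02 m).
It fails at once if the turntable is spun roughly (over 3 rad/s) (angular speed of turntable above 3 rad/s).
It also fails if it takes over 51 s, if anything falls off the work surface, if the arm or the gripper's body presses on something with over 40 N, if the wrist force passes 120 N, or if a joint passes its speed limit or range.

### The arm

A 6-joint arm with a two-finger parallel gripper is mounted at the origin on the work surface. World frame = base frame: x ahead of the robot, y to its left, z up, the work surface at z = 0. Lengths are in mm, angles in degrees, forces in N, time in s.
With the tool pointing down it reaches from about 325 to 925 mm from the base axis. Payload 3.1 kg.
Tool frame: the origin (TCP) lies at the very end of the fingers, on their centre line; the grasp point (between the pads) lies grasp_offset behind it (grasp_offset is the distance from the TCP to the grasp point, in mm); z points along the fingers, x is the direction in which the jaws open and shut, and the axes are right-handed (so a half turn about z gives the same grasp; the last joint's range is limited). The gripper opens to 85 mm and grips with 20 to 120 N. Pads are 22 mm wide; open, the fingers measure 114 mm over their backs; the gripper's body (76 mm by 85 mm) begins 54 mm behind the grasp point. The pads swing forward as they close: fully open they stand 13 mm farther back than shut.
Start: joints at [67.54, 12.427, 92.441, -0, 75.132, -6.429], TCP at [172.583, 600.712, 231.3] pointing down, gripper open.
Joint ranges: [-157.48, 157.48], [-44.54, 120.13], [17.64, 146.25], [-64.5, 244.5], [7.68, 150.69], [-147.95, 147.95]. Speed limits (degrees/s): [159.86, 159.86, 180, 180, 180, 180].

### API

Orientations are given as [roll, pitch, yaw] about the fixed x, y, z axes, in that order (R = Rz(yaw) Ry(pitch) Rx(roll)).
In Python, from station import * gives the robot as it stands. Calls block until the motion is done:
- goto(position, orientation): joint-space move of the TCP to a pose.
- move_l(position, attitude=None, speed=150): straight line of the TCP; attitude=None keeps the orientation; speed is the mean speed in mm/s.
- move_j(angles): joint-space move.
- grip(opening, squeeze=None): finger opening in mm; squeeze is the grip in N (None keeps the last); returns when the fingers have stopped.
- wait(seconds).
- solve_ik(position, orientation): joint angles nearest the present ones, or None.
- get_obs(): the state.
- get_image(name): name is "scene" or "top"; returns the picture (480x640x3 uint8, red, green, blue); there is no depth.
- get_calibration(name): a dict with "fx", "fy", "cx", "cy" (pixels), "R" (3x3) and "t" (3): a world point X has camera coordinates R X + t. Camera axes: x right, y down, z forward; pixel columns grow to the right and rows downward; lengths in mm; the calibration is good to about 2 mm. A picture is of the moment at which its call begins. get_calibration takes no time and is no camera call.
A pose or a line that the arm cannot do raises Unreachable and nothing moves.
- sign_off(): hands the job in, once; it reports no verdict.
Trained networks look in the newest picture that a camera, given by its name, has taken for a name from the list of things; names that differ only in an ending like _2 or _b are one class to them, and where a whole thing is asked for, a point or a joint stands for the part that bears it (a point fixed in the world has none). Each returns a list of dicts, best first, with "score" (0 to 1); they miss things now and then, are a little off and sometimes report something else, mostly with a low value. They report only what shows in the picture. A call takes as long as a camera call. They do not tell look-alikes from the thing itself.
- spot_in(name, camera): "extent" ([centre column, centre row, width, height] in pixels, round what is visible of it).
- regions_of(name, camera): "region" (480x640 bool, what is visible of it) and "extent" ([centre column, centre row, width, height] in pixels, round what is visible of it).
The state is a dict: "t": time; "joint_pos": joint angles; "qvel": joint speeds; "effort": joint torques, N m; "tcp_pos": TCP position; "ee_rot": TCP orientation; "wrist_force": force on the tool from outside, world axes, zero at the start; "moment": the same for the moment, N m; "grip_width": finger opening in mm.
Only numpy, scipy, OpenCV 4.12 (cv2) and the standard library are available. Lean on these libraries where they do the work, as an engineer would, in place of code of your own. Each camera call takes 0.05 s, during which the arm holds its last target.

## Working session

There is one attempt and no reset: what is moved stays moved. The work goes in short steps, each a Python script; the robot and the scene stay as the last script left them, time stands still between calls to the robot, and variables do not carry over. Pictures are saved under pics/ and viewed, and the job is handed in when it is done.

```bash
mkdir -p pics; ls; python3 - <<'E'
from station import *
import cv2
for n in ["scene","top"]:
    im=get_image(n); cv2.imwrite(f"pics/a_{n}.png",im[:,:,::-1])
    c=get_calibration(n); print(n,c)
o=get_obs(); print(o)
E
```

```text
pics
scene {'fx': 551.5233346266942, 'fy': 551.5233346266942, 'cx': 319.39699130781173, 'cy': 244.21669556556526, 'R': array([[ 0.68987747,  0.72374851, -0.0160368 ],
       [ 0.58699926, -0.57221813, -0.57271134],
       [-0.42367553,  0.38568706, -0.81960023]]), 't': array([-422.41275264, -279.01298237, 1487.48015524])}
top {'fx': 495.2151271334653, 'fy': 495.2151271334653, 'cx': 314.80925229803086, 'cy': 235.39813002484533, 'R': array([[ 0.00727417, -0.99996019, -0.00516845],
       [-0.98398353, -0.00623715, -0.17815027],
       [ 0.17811094,  0.00638157, -0.98398972]]), 't': array([  28.01290702,  591.33955823, 1055.77295515])}
{'t': 0.1, 'joint_pos': array([ 6.75400682e+01,  1.24731401e+01,  9.25165988e+01, -7.28868963e-04,
        7.51334205e+01, -6.42960957e+00]), 'qvel': array([-0.02248709, -0.01810205, -0.1882572 ,  0.05901035, -0.09290781,
       -0.10238734]), 'effort': array([-1.60072599e-03, -3.98085523e+01, -3.04968202e+01, -2.73589985e-04,
        4.34113303e-03, -1.62781686e-05]), 'tcp_pos': array([172.31038407, 600.03669369, 230.11571091]), 'ee_rot': array([-1.79986908e+02,  1.22463678e-01,  7.39698796e+01]), 'wrist_force': array([-0.60571753, -0.13323902, -0.08410695]), 'moment': array([-0.00810214, -0.01659435,  0.00362853]), 'grip_width': 85.65954893013489}
```

View pics/a_scene.png

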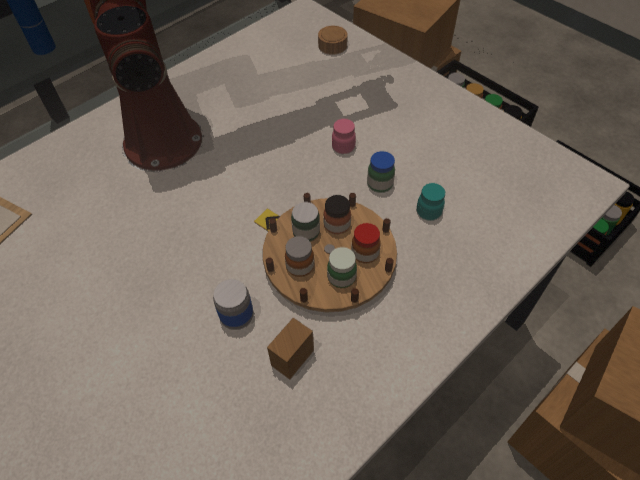

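View pics/a_top.png

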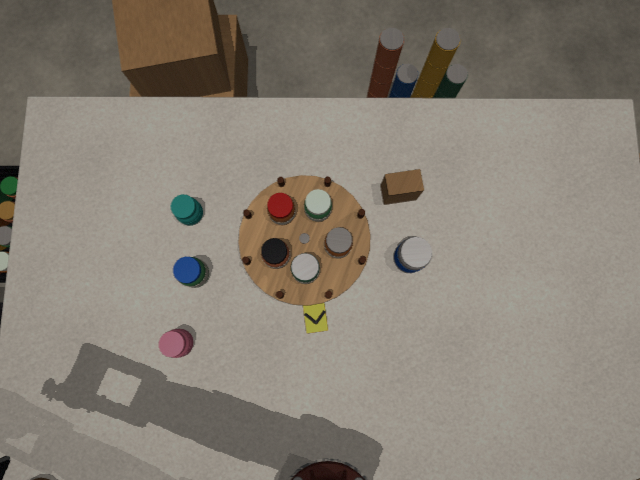

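```bash
cat > h.py <<'E'
from station import *
import numpy as np, cv2
from scipy.optimize import least_squares
def ray(n,uv,z):
    c=get_calibration(n); R=np.array(c["R"]);t=np.array(c["t"])
    o=-R.T@t; d=R.T@np.array([(uv[0]-c["cx"])/c["fx"],(uv[1]-c["cy"])/c["fy"],1])
    return (o+d*(z-o[2])/d[2])[:2]
def blob(im,lo,hi,box=None,amin=60):
    hsv=cv2.cvtColor(im,cv2.COLOR_RGB2HSV); m=cv2.inRange(hsv,lo,hi)
    if box: 
        k=np.zeros_like(m);k[box[1]:box[3],box[0]:box[2]]=1;m=m*k
    n,l,s,c=cv2.connectedComponentsWithStats(m)
    return sorted([(s[i,4],c[i],s[i]) for i in range(1,n) if s[i,4]>=amin],key=lambda a:-a[0])
E
python3 - <<'E'
from h import *
im=cv2.imread("pics/a_top.png")[:,:,::-1].copy()
red=blob(im,(0,180,80),(6,255,255),(200,150,400,320)); red2=blob(im,(174,180,80),(180,255,255),(200,150,400,320))
print(red[:2],red2[:2])
yel=blob(im,(22,120,80),(35,255,255),(200,150,400,350)); print(yel[:3])
# tongue: min area rect of yellow
hsv=cv2.cvtColor(im,cv2.COLOR_RGB2HSV); m=cv2.inRange(hsv,(22,120,80),(35,255,255)); m[:295]=0;m[350:]=0
p=np.argwhere(m)[:,::-1].astype(np.float32)
h=np.array([ray("top",q,6) for q in p]); r=cv2.minAreaRect(h.astype(np.float32)); print("tongue",r,cv2.boxPoints(r))
pk=[(281,181),(328,181),(361,213),(362,260),(329,294),(280,294),(247,260),(248,213)]
P=[]
g=cv2.cvtColor(im,cv2.COLOR_RGB2GRAY)
for u,v in pk:
    w=g[v-8:v+9,u-8:u+9].astype(float); k=w<60
    ys,xs=np.nonzero(k); 
    P.append(ray("top",(u-8+xs.mean(),v-8+ys.mean()),65)) 
P=np.array(P)
f=least_squares(lambda a:np.hypot(*(P-a[:2]).T)-138,[600,0]);A=f.x;print("axis",A,"res",f.fun)
d=P-A;print("peg ang",np.degrees(np.arctan2(d[:,1],d[:,0])))
rc=ray("top",red[0][1],112); d=rc-A; print("red",rc,np.hypot(*d),np.degrees(np.arctan2(d[1],d[0])))
for n,u,z in [("tall",(416,252),95),("side",(188,270),85),("carton",(405,183),90)]:
    q=ray("top",u,z)-A; print(n,q+A,np.hypot(*q),np.degrees(np.arctan2(q[1],q[0])))
E
```

```text
[(np.int32(483), array([279.72670807, 204.6252588 ]), array([268, 193,  25,  24, 483], dtype=int32))] []
[(np.int32(274), array([316.17153285, 324.72992701]), array([305, 313,  23,  20, 274], dtype=int32)), (np.int32(243), array([314.06995885, 309.81481481]), array([303, 303,  22,  17, 243], dtype=int32))]
tongue ((410.48828125, 30.123687744140625), (62.828468322753906, 48.34455490112305), 7.848385334014893) [[376.06754    49.779858 ]
 [382.6691      1.8881526]
 [444.90903    10.467518 ]
 [438.30746    58.359222 ]]
axis [585.8682318   56.10709165] res [-0.92027179 -1.06854062 -1.00523569 -0.85710601 -1.12814951 -0.93044853
 -0.99786979 -1.01081982]
peg ang [  22.99479818  -21.99687447  -66.9286813  -111.67230611 -156.93076831
  158.05211672  113.04883328   68.14261977]
red [647.04236579 107.34464571] 79.79700254056695 39.94849519102233
tall [ 548.86086496 -184.85969413] 243.7919954546276 -98.73119226051345
side [508.05508136 303.88303476] 259.7071511649465 107.4347100768543
carton [ 703.08062165 -166.11147538] 251.23661331254908 -62.18994751079336
```

```bash
cat >> h.py <<'E'
A=np.array([585.9,56.1]); FRONT=188.1
def tp(a,off,r=146,z=54):
    th=np.radians(a); return [A[0]+r*np.cos(th),A[1]+r*np.sin(th),z],[180,0,(a+90+off+180)%360-180]
E
python3 - <<'E'
from h import *
for off in (0,180,90,-90):
  for pa in [23+45*k for k in range(8)]:
    js=[solve_ik(*tp(a,off)) for a in np.linspace(pa-22.5,pa-9+148,9)]
    hi=[solve_ik(*tp(a,off,z=200)) for a in (pa-22.5,pa+139)]
    ok=[j is not None for j in js]
    if sum(ok)>=8: print(off,pa,sum(ok),[h is not None for h in hi],[round(j[5]) if j is not None else None for j in js],[round(j[3]) if j is not None else None for j in js])
E
```

```text
0 158 9 [True, True] [145, 120, 94, 67, 41, 18, -3, -22, -40] [0, 0, 0, 0, 0, 0, 0, 0, 0]
0 203 9 [True, True] [88, 61, 36, 13, -7, -26, -44, -60, -77] [0, 0, 0, 0, 0, 0, 0, 0, 0]
0 248 9 [True, True] [31, 8, -12, -30, -47, -64, -80, -97, -113] [0, 0, 0, 0, 0, 0, 0, 0, 0]
0 293 8 [True, False] [-16, -34, -51, -68, -84, -100, -117, -133, None] [0, 0, 0, 0, 0, 0, 0, 0, None]
180 23 9 [True, True] [89, 72, 56, 39, 21, 1, -20, -43, -68] [0, 0, 0, 0, 0, 0, 0, 0, 0]
180 68 9 [True, True] [52, 35, 16, -3, -25, -48, -74, -101, -127] [0, 0, 0, 0, 0, 0, 0, 0, 0]
180 293 8 [False, True] [None, 146, 129, 112, 96, 80, 63, 47, 29] [None, 0, 0, 0, 0, 0, 0, 0, 0]
180 338 9 [True, True] [125, 108, 92, 76, 60, 43, 25, 6, -15] [0, 0, 0, 0, 0, 0, 0, 0, 0]
90 68 9 [True, True] [142, 125, 106, 87, 65, 42, 16, -11, -37] [0, 0, 0, 0, 0, 0, 0, 0, 0]
90 113 9 [True, True] [102, 82, 60, 36, 10, -17, -43, -67, -88] [0, 0, 0, 0, 0, 0, 0, 0, 0]
90 158 9 [True, True] [55, 30, 4, -23, -49, -72, -93, -112, -130] [0, 0, 0, 0, 0, 0, 0, 0, 0]
-90 23 8 [True, False] [-1, -18, -34, -51, -69, -89, -110, -133, None] [0, 0, 0, 0, 0, 0, 0, 0, None]
-90 248 9 [True, True] [121, 98, 78, 60, 43, 26, 10, -7, -23] [0, 0, 0, 0, 0, 0, 0, 0, 0]
-90 293 9 [True, True] [74, 56, 39, 22, 6, -10, -27, -43, -61] [0, 0, 0, 0, 0, 0, 0, 0, 0]
-90 338 9 [True, True] [35, 18, 2, -14, -30, -47, -65, -84, -105] [0, 0, 0, 0, 0, 0, 0, 0, 0]
```

```bash
python3 - <<'E'
from h import *
grip(0)
p,o=tp(0.5,180,z=230); goto(p,o)
p,o=tp(0.5,180,z=130); move_l(p,o); print(get_obs()["tcp_pos"],get_obs()["grip_width"],get_obs()["t"])
im=get_image("top"); cv2.imwrite("pics/b_top.png",im[:,:,::-1])
im=get_image("scene"); cv2.imwrite("pics/b_scene.png",im[:,:,::-1])
E
```

```text
[732.77593873  57.45739513 131.18442061] -0.06949956020166885 4.4333
```

View pics/b_scene.png

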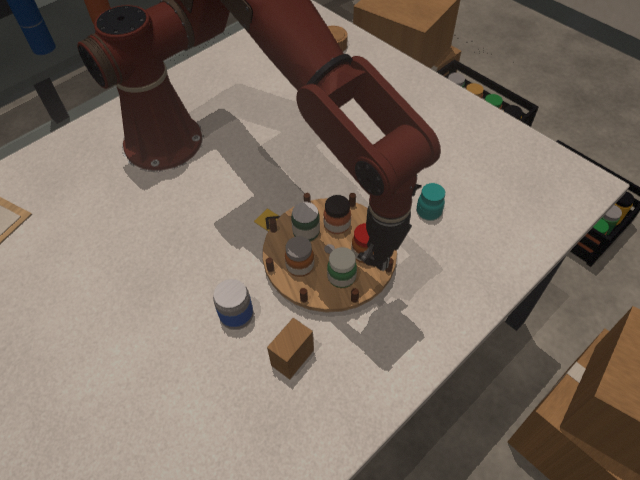

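View pics/b_top.png

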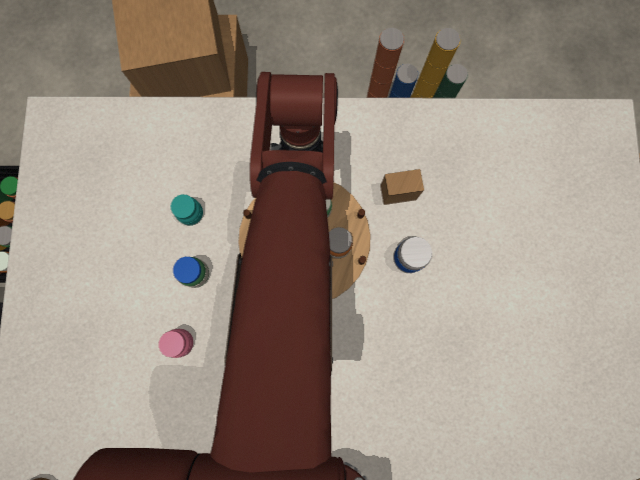

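The scene view shows the closed fingers over the far rim at about (370,260), in the gap between pegs. The jars stand at the inner side. I'll lower the fingers and push, stopping short of the target.

```bash
python3 - <<'E'
from h import *
p,o=tp(0.5,180,z=56); move_l(p,o,speed=80); print(get_obs()["tcp_pos"],get_obs()["wrist_force"])
for a in np.linspace(0.5,150,14)[1:]:
    p,o=tp(a,180,z=56); move_l(p,o,speed=70)
    s=get_obs(); d=s["tcp_pos"][:2]-A; print(round(a,1),np.round(np.hypot(*d)),np.round(np.degrees(np.arctan2(d[1],d[0])),1),np.round(s["tcp_pos"][2]),np.round(s["wrist_force"],1),round(s["t"],1))
    if np.linalg.norm(s["wrist_force"])>12: print("STOP");break
im=get_image("top"); cv2.imwrite("pics/c_top.png",im[:,:,::-1])
im=get_image("scene"); cv2.imwrite("pics/c_scene.png",im[:,:,::-1])
E
```

```text
[732.66496456  57.36635982  56.92984117] [-0.63324823 -0.02914592 -0.65115754]
12.0 146.0 11.9 57.0 [-0.1 -0.   0.3] 6.2
23.5 146.0 23.3 56.0 [-0.4 -0.7 -0.4] 6.7
35.0 146.0 34.8 56.0 [ 0.5 -0.2  0.7] 7.3
46.5 146.0 46.3 56.0 [ 0.2  0.7 -0.6] 7.9
58.0 146.0 57.8 56.0 [-0.1 -0.   0.2] 8.4
69.5 146.0 69.3 56.0 [0.8 0.4 0.5] 9.0
81.0 146.0 80.8 56.0 [ 0.3 -0.5  0.2] 9.6
92.5 146.0 92.3 56.0 [-0.8 -0.3 -0.1] 10.1
104.0 146.0 103.8 56.0 [ 1.  -0.2  0.5] 10.7
115.5 146.0 115.3 56.0 [ 0.  -0.4  0.4] 11.3
127.0 146.0 126.8 56.0 [-0.1  0.4  0.2] 11.8
138.5 146.0 138.3 56.0 [-0.7 -0.5  0. ] 12.4
150.0 146.0 149.8 56.0 [ 0.8 -1.1 -1. ] 13.0
```

View pics/c_scene.png

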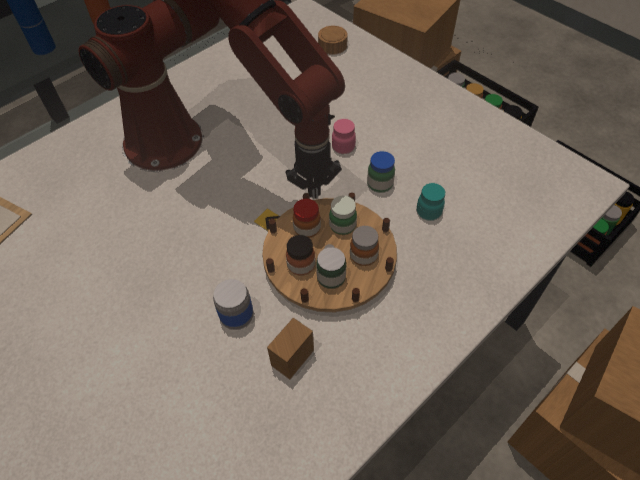

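View pics/c_top.png

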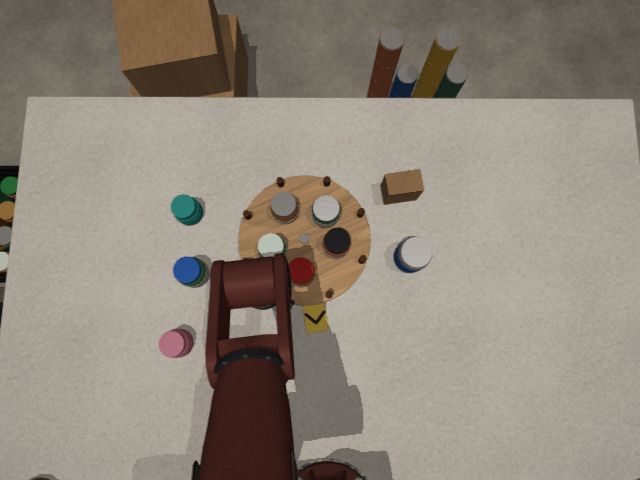

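The disc turned with the pegs and the red lid is now at (301,271) in the top view, close to the tongue at (316,318). I'll measure the remaining angle and finish the push.

```bash
cat >> h.py <<'E'
def redang(im,lo=40):
    b=[x for x in blob(im,(0,170,lo),(7,255,255),(225,160,385,310),100)]
    q=ray("top",b[0][1],112)-A; a=np.degrees(np.arctan2(q[1],q[0]))%360; r=np.hypot(*q)
    return a,r,r*np.sin(np.radians(a-FRONT)),b[0]
E
python3 - <<'E'
from h import *
a,r,l,b=redang(get_image("top")); print(a,r,l,b)
rem=FRONT-a
if 2<rem<20:
    cur=get_obs()["tcp_pos"][:2]-A; c=150
    for x in np.linspace(c,c+rem,3)[1:]:
        p,o=tp(x,180,z=56); move_l(p,o,speed=40)
    im=get_image("top"); cv2.imwrite("pics/d_top.png",im[:,:,::-1]); print(redang(im),get_obs()["t"])
E
```

```text
176.68770505769183 79.52502360743922 -15.735432678431652 (np.int32(520), array([300.675     , 270.10192308]), array([289, 257,  25,  27, 520], dtype=int32))
(np.float64(192.04777176907294), np.float64(78.01697094377415), np.float64(5.371243042661293), (np.int32(365), array([310.66575342, 268.69589041]), array([298, 257,  23,  27, 365], dtype=int32))) 14.2083
```

View pics/d_top.png

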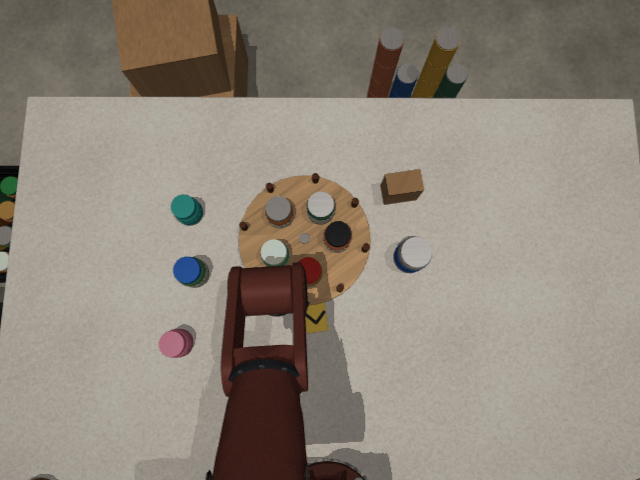

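The lid, now at about (309,270), is partly hidden by the arm. I'll back the fingers off the peg, raise them, move clear and check with an open view.

```bash
python3 - <<'E'
from h import *
p,o=tp(150+11.4-5,180,z=56); move_l(p,o,speed=60)
p[2]=230; move_l(p,o,speed=150)
move_j([67.54,12.427,92.441,0,75.132,-6.429])
im=get_image("top"); cv2.imwrite("pics/e_top.png",im[:,:,::-1]); print(redang(im),get_obs()["t"])
for n,u in [("tall",0)]: pass
b=cv2.imread("pics/a_top.png")[:,:,::-1]
for nm,bx in dict(tall=(385,225,440,280),carton=(370,160,435,210),side=(165,250,212,295)).items():
    x0,y0,x1,y1=bx; t=b[y0:y1,x0:x1]; r=cv2.matchTemplate(im[y0-8:y1+8,x0-8:x1+8].copy(),t.copy(),cv2.TM_CCOEFF_NORMED); print(nm,cv2.minMaxLoc(r)[1::2])
im=get_image("scene"); cv2.imwrite("pics/e_scene.png",im[:,:,::-1])
E
```

```text
(np.float64(187.0826496608151), np.float64(79.46021124860688), np.float64(-1.4108303580496686), (np.int32(544), array([307.55514706, 269.89154412]), array([295, 257,  26,  27, 544], dtype=int32))) 17.95
tall (0.9991888999938965, (8, 8))
carton (0.999411940574646, (8, 8))
side (0.9995301961898804, (8, 8))
```

View pics/e_top.png

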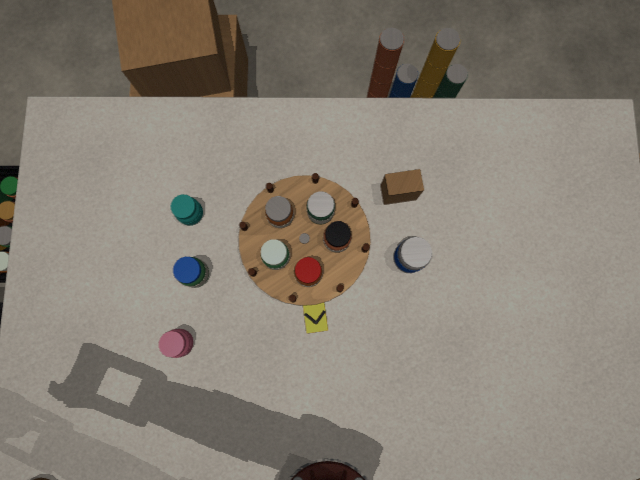

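View pics/e_scene.png

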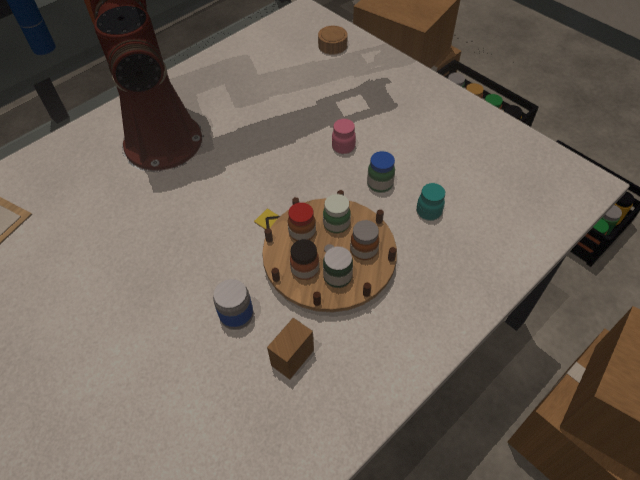

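The red lid at (308,271) lines up with the axis at (305,239) and the tongue at (316,318). All the jars are upright and the bystanders haven't moved.

```bash
python3 - <<'E'
from h import *
q=ray("scene",(301.5,212),113)-A; print("scene cross-check",np.hypot(*q),np.degrees(np.arctan2(q[1],q[0]))%360)
print(sign_off())
E
```

```text
scene cross-check 75.71860927925452 188.03699090347612
the job is handed in; nothing more can be done
None
```

The jar with the red lid now stands at the front, in line with the yellow tongue, and I have handed the job in; sign-off reports no verdict. I pushed one peg with the closed fingertips round about 150° of the rim, counter-clockwise seen from above. I then backed off, raised the gripper and returned the arm to its start pose.

Last checks, about 18 s into the 51 s allowed:
- **Red jar:** the top camera puts it 79 mm from the axis at 187.1°, with the front at 188.1°. That is about 1.4 mm sideways of the tongue line, against the 16 mm allowed. A rough reading from the scene camera gave 188.0° and 76 mm.
- **Things beside the turntable:** the tall tin, side jar and carton show zero pixel shift from the first picture.
- **Jars and tins on the disc:** all five look upright in both views.
- **Push:** the wrist force showed only noise of about 1 N, so the contact force was not measured directly. The disc turned with the fingertips, so they did push on it.
- **A reading that disagreed:** a look just before the arm moved clear gave 192°, because the arm partly hid the lid. The open view replaced it.

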